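Clear the squeegee and hold the print screen up

ROBOT

A 6-joint arm with a two-finger parallel gripper is mounted at the origin on the work surface. World frame = base frame: x ahead of the robot, y to its left, z up, the work surface at z = 0. Lengths are in m, angles in degrees, forces in N, time in s.
With the tool pointing down it reaches from about 0.3 to 0.85 m from the base axis. Payload 5.4 kg.
Tool frame: the origin (TCP) lies at the very end of the fingers, on their centre line; the grasp point (between the pads) lies 19 mm behind it; z points along the fingers, y is the line along which they close (so a half turn about z gives the same grasp; the last joint's range is limited). The gripper opens to 85 mm and grips with 20 to 120 N. Pads are 22 mm wide; open, the fingers measure 114 mm over their backs; the gripper's body (76 mm by 85 mm) begins 54 mm behind the grasp point. The pads swing forward as they close: fully open they stand 13 mm farther back than shut.
Start: joints at [51.503, 9.076, 91.501, -0, 79.423, -12.038], TCP at [0.256, 0.515, 0.231] pointing down, gripper open.
Joint ranges: [-166.64, 166.64], [-54.1, 131.32], [10.49, 154.53], [-73.88, 253.88], [9.74, 151.15], [-171.62, 171.62]. Speed limits (degrees/s): [147.25, 147.25, 180, 180, 180, 180].

INTERFACE

Orientations are given as [roll, pitch, yaw] about the fixed x, y, z axes, in that order (R = Rz(yaw) Ry(pitch) Rx(roll)).
In Python, from bench import status, viewer, sign_off gives the robot as it stands.
- The arm moves only by the tool step_arm, never from a script. Its argument "commands" is a list of rows, each a list of 7 numbers: the shift along the world's x, y, z in m, then the turn, a rotation vector about the world's x, y, z in degrees, then the opening, from 0 (shut) to 1 (fully open). In form: [[tx, ty, tz, wx, wy, wz, gripper], ...]. A call has 1 to 10 rows; each row shifts and turns the commanded pose from where the row before left it; what a row does not reach is not made up. A row lasts 1/12 s, in which the tool goes at most 41.7 mm and 7.16 degrees, less where a joint would pass 70% of its speed; a pose out of reach is approached as far as the arm can. A call is refused whole if a number of a shift passes 0.0417 or a number of a turn 7.16, either way. A call with a gripper value outside its range is refused whole. The fingers move at their own pace and stop on an object; the grip force is fixed at half the most. Time passes only in rows, so rows that do not move let the fingers close. It gives the time, the measured TCP pose, the force, the opening and the grip force at its end, in the units of the state.
- status.observe(): the state, without advancing time (a new reading comes with each control period).
- viewer.snapshot(name): name is "side" or "top"; returns the picture (480x640x3 uint8, red, green, blue); there is no depth.
- viewer.get_calibration(name): a dict with "intrinsics" (3x3 intrinsics, pixels), "R" (3x3) and "t" (3): a world point X has camera coordinates R X + t. Camera axes: x right, y down, z forward; pixel columns grow to the right and rows downward; lengths in m; the calibration is good to about 2 mm. A picture is of the moment at which its call begins. get_calibration takes no time and is no camera call.
- sign_off(): hands the job in; it is judged then, once.
The state is a dict: "clock": time; "qpos": joint angles; "qvel": joint speeds; "joint_efforts": joint torques, N m; "tcp_pos": TCP position; "eef_rot": TCP orientation; "force": force on the tool from outside, world axes, zero at the start; "moment": the same for the moment, N m; "finger_gap": opening from 0.0 (shut) to 1.0 (fully open); "grasp_force": force on a finger pad.
Only numpy, scipy, OpenCV 4.12 (cv2) and the standard library are available. Lean on these libraries where they do the work, as an engineer would, in place of code of your own. Each camera call takes 0.05 s, during which the arm holds its last target. There are 200 camera calls.

TASK

The pull is done on the table-top screen press: first lift the squeegee off the mesh and lay it flat in the grey tray, letting go of it gently, with the screen still down and the mug and ink tub beside the press left where they are. Then raise the hinged screen by its red handle to 40 degrees and keep holding it there - it falls shut by itself - so that I can slide the printed plaque out; do not let it drop on the print, disturb the plaque, or at any time tip the screen past 50 degrees, because the ink runs. Finish while still holding the screen by the handle.

Things in the scene. Friction and masses are not known exactly. Their poses are not given: they have to be found in the camera images.
- mesh (a point): Middle of the top of the hinged screen's mesh, 27.6 mm above the table when closed, 28 mm below the frame's top. The screen is an aluminium frame, bars 25 mm wide and 30 mm high, 360 mm long (press x) by 300 mm wide, closed at its underside by a see-through yellow mesh with green stencil. It starts closed, weighs 0.7 to 1.15 kg and has no spring or catch: let go, it falls shut.
- lift_handle: Red bow handle on the screen's front bar (robot side). Origin: middle of the round grip, 12 mm thick, 110 mm long (own y, parallel to the hinge), posts 49 mm either side. Screen closed: 94 mm above the table, 38 mm above the frame, 367.5 mm robotwards of the hinge axis, 53 mm above it, own z up. It turns with the screen: its z leans from vertical by the screen's angle. Pivots in a pinch across it.
- press: Screen press: plywood baseboard 450 mm (x) by 340 mm (y) by 18 mm, fixed to the table. Origin: centre of the board's underside. Its x axis points from handle to hinge, away from the robot to within 0.12 rad. The screen's level hinge axis is parallel to the press's y axis, at x = +170 mm, 41 mm above the table, with two black hinge clamps; the handle swings about it upward and over towards it.
- squeegee: Squeegee lying flat on the mesh inside the frame: wooden handle with an orange-brown rubber blade, 200 mm long (own y), 56 mm wide in all from the handle's back (-28 mm) to the blade's edge (+28 mm, own x), 24 mm thick (own z), 150 to 240 g. Origin: centre of its underside, 28 mm above the table at the start.
- tray: Shallow grey plastic tray, fixed to the table, 260 mm (own x) by 150 mm (own y) by 28 mm high, walls and floor 4 mm. To the left or the right of the press. Origin: centre of its underside.
- plaque: Printed plywood plaque, 120 x 150 x 6 mm, loose on the baseboard under the mesh. Origin: centre of its underside, 18 mm above the table. Its ink is wet: leave it alone.
- ink_tub: White ink tub with an orange lid, 106 mm across, 100 mm high, loose, on the other side of the press from the tray. Origin: centre of its underside. Leave it where it stands.
- mug: White mug with an orange badge, 82 mm across, 95 mm high, handle reaching 73 mm from its axis to own +y, loose, beyond the ink tub. Origin: centre of its underside. Leave it where it stands.
Mind the look-alikes: they are no part of the job. There is more than one size of the squeegee; the job needs the smallest.

How it is judged:
By the outcome, as a careful person would: the job done as asked, in the order asked, and still so for the second after the job is handed in, while the arm keeps its last pose, push and grip.
It also fails if it takes over 64 s, if anything falls off the work surface, if the arm or the gripper's body presses on something with over 40 N, if the wrist force passes 120 N, or if a joint passes its speed limit or range.

## Working session

There is one attempt and no reset: what is moved stays moved. The work goes in short steps, Python scripts to look and compute and a tool call to move; the robot and the scene stay as the last step left them, time stands still between calls to the robot, and variables do not carry over. Pictures are saved under pics/ and viewed, at most 10 in all, crops included, and the job is handed in when it is done.

Besides the shell and the picture viewer there is one more tool, called after ">>>" as a command line: name --pt "numbers of a row" for each row, then --argument value for the rest. step_arm: Moves the arm, as the interface text tells. Its arguments: {"type":"object","properties":{"commands":{"type":"array","items":{"type":"array","items":{"type":"number"}}}},"required":["commands"]}

```bash
mkdir -p pics; python3 - <<'E'
from bench import status, viewer
import cv2,numpy as np
for n in("top","side"):
    im=viewer.snapshot(n); cv2.imwrite(f"pics/{n}0.png",im[:,:,::-1])
    c=viewer.get_calibration(n); print(n,{k:np.round(c[k],4).tolist() for k in c})
print(status.observe())
E
```

```text
top {'intrinsics': [[439.8934, 0.0, 326.5246], [0.0, 439.8934, 237.1608], [0.0, 0.0, 1.0]], 'R': [[-0.1476, -0.989, -0.005], [-0.9575, 0.1441, -0.2497], [0.2476, -0.0321, -0.9683]], 't': [0.0564, 0.4683, 0.9892]}
side {'intrinsics': [[459.7883, 0.0, 316.0503], [0.0, 459.7883, 228.315], [0.0, 0.0, 1.0]], 'R': [[0.9153, -0.4027, 0.0004], [-0.2678, -0.6094, -0.7463], [0.3008, 0.683, -0.6656]], 't': [-0.4075, 0.1781, 0.8997]}
{'clock': 0.1, 'qpos': array([ 5.15043580e+01,  9.11160209e+00,  9.15638706e+01,  1.05853969e-03,
        7.94240136e+01, -1.20358969e+01]), 'qvel': array([-0.02597251, -0.13807089, -0.09386022, -0.06237275, -0.02137073,
       -0.00792537]), 'joint_efforts': array([-2.60814186e-04, -3.96986783e+01, -3.32339823e+01, -2.39873943e-04,
        4.09110959e-03,  1.16259326e-05]), 'tcp_pos': array([0.25585624, 0.51433885, 0.23039974]), 'eef_rot': array([-1.79902918e+02, -2.17626651e-02,  1.53540041e+02]), 'force': array([-0.39982336, -0.80570009, -0.19072608]), 'moment': array([ 0.00567029, -0.01106095,  0.06014346]), 'grasp_force': 0.0, 'finger_gap': 1.000999358142036}
```

View pics/top0.png

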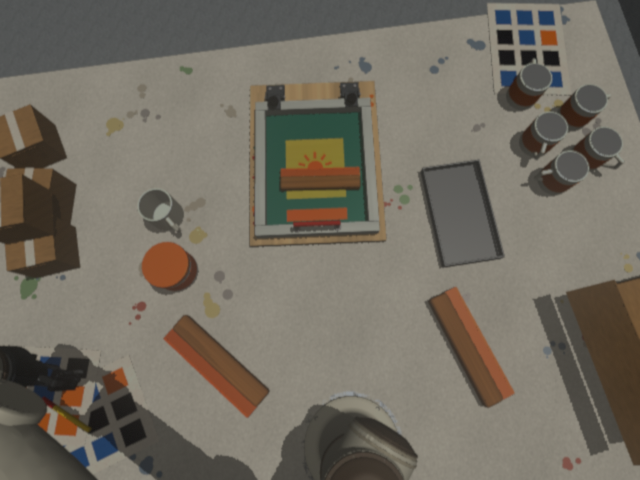

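View pics/side0.png

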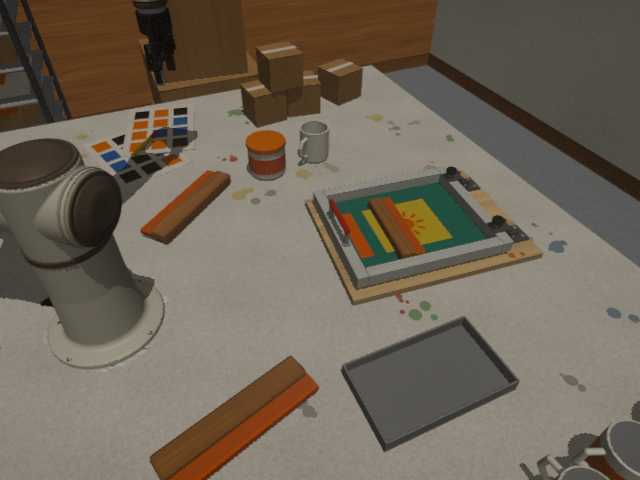

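The top view shows three squeegee candidates: on the mesh (320,179), loose on the left (216,365) and loose on the right (470,347). The one on the mesh is the smallest and lies inside the frame, so I choose that one. The orange strip at (316,215) looks like ink. The tray is at (461,213), the tub at (167,267), the mug at (158,208) and the red handle at (317,224). Next I check close crops.

```bash
python3 - <<'E'
import cv2
a=cv2.imread("pics/top0.png")[75:255,240:400]; b=cv2.imread("pics/side0.png")[160:310,300:550]
cv2.imwrite("pics/topc.png",cv2.resize(a,None,fx=3.3,fy=3.3,interpolation=2))
cv2.imwrite("pics/sidec.png",cv2.resize(b,None,fx=3.2,fy=3.2,interpolation=2))
E
```

```text
(no output)
```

View pics/topc.png

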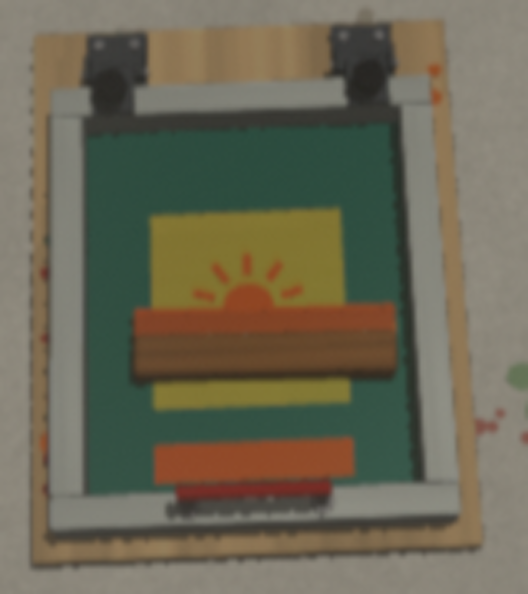

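View pics/sidec.png

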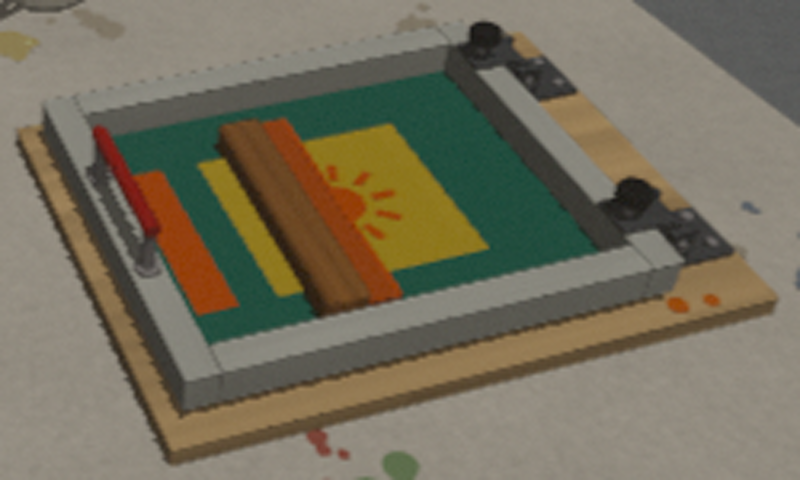

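```bash
cat > h.py <<'E'
import numpy as np
from bench import viewer
def bp(n,uv,z,off=(0,0),s=1):
    c=viewer.get_calibration(n);K,R,t=c["intrinsics"],np.array(c["R"]),np.array(c["t"])
    d=R.T@np.linalg.inv(K)@np.array([uv[0]/s+off[0],uv[1]/s+off[1],1]);o=-R.T@t
    return o+d*(z-o[2])/d[2]
E
python3 - <<'E'
from h import *
def T(l,z,pts,n="top",off=(240,75),s=3.3):
    P=[bp(n,p,z,off,s)for p in pts]; print(n,l,[np.round(p[:2],4).tolist() for p in P],np.mean(P,0)[:2].round(4)); return P
T("board",.018,[(33,565),(482,547),(443,20),(36,35)])
T("frame",.056,[(50,529),(459,514),(428,76),(51,90)])
T("handle",.096,[(178,490),(331,484)])
T("sq",.048,[(134,310),(396,303)]);T("sqback",.03,[(135,378),(396,370)]);T("sqbacktop",.052,[(135,372),(396,365)])
S=dict(n="side",off=(300,160),s=3.2)
T("board",.018,[(172,458),(775,300),(18,130)],**S)
T("frame",.056,[(185,382),(45,102)],**S)
T("handle",.094,[(100,132),(152,228)],**S)
T("sqback",.05,[(222,132),(320,300)],**S);T("sqblade",.045,[(292,122),(402,292)],**S)
T("tray",.028,[(421,168),(479,161),(502,258),(443,267)],off=(0,0),s=1)
T("tray",.028,[(343,375),(464,320),(517,380),(387,441)],n="side",off=(0,0),s=1)
T("tub",.1,[(166,265)],off=(0,0),s=1)
T("mug",.095,[(158,205)],off=(0,0),s=1)
E
```

```text
top board [[0.4874, 0.1754], [0.4511, -0.1593], [0.898, -0.2088], [0.9348, 0.1259]] [ 0.6928 -0.0167]
top frame [[0.5024, 0.1548], [0.4693, -0.1408], [0.8257, -0.1801], [0.8582, 0.1155]] [ 0.6639 -0.0127]
top handle [[0.5058, 0.0574], [0.4941, -0.0495]] [0.5   0.004]
top sq [[0.6667, 0.074], [0.6426, -0.1242]] [ 0.6546 -0.0251]
top sqback [[0.619, 0.081], [0.5956, -0.1175]] [ 0.6073 -0.0183]
top sqbacktop [[0.6152, 0.0791], [0.5915, -0.1153]] [ 0.6033 -0.0181]
side board [[0.4515, -0.1703], [0.8938, -0.2142], [0.4907, 0.1683]] [ 0.612  -0.0721]
side frame [[0.4699, -0.1473], [0.5046, 0.147]] [ 4.872e-01 -2.000e-04]
side handle [[0.506, 0.054], [0.4943, -0.0499]] [0.5001 0.002 ]
side sqback [[0.6138, 0.0674], [0.5872, -0.1145]] [ 0.6005 -0.0236]
side sqblade [[0.6716, 0.0622], [0.6443, -0.1259]] [ 0.6579 -0.0319]
top tray [[0.6244, -0.2807], [0.6211, -0.4317], [0.3647, -0.4275], [0.3642, -0.2816]] [ 0.4936 -0.3554]
side tray [[0.3596, -0.3078], [0.6185, -0.2966], [0.623, -0.4338], [0.3716, -0.4339]] [ 0.4932 -0.368 ]
top tub [[0.4509, 0.3555]] [0.4509 0.3555]
top mug [[0.5986, 0.3676]] [0.5986 0.3676]
```

The close crops confirm it: the squeegee on the mesh is intact, with its blade towards the hinge and its yaw about -7° like the press. Moving above it now.

>>> step_arm --pt "0.018 -0.026 -0.002 0 0 -3.5 1" --pt "0.018 -0.026 -0.002 0 0 -3.5 1" --pt "0.018 -0.026 -0.002 0 0 -3.5 1" --pt "0.018 -0.026 -0.002 0 0 -3.5 1" --pt "0.018 -0.026 -0.002 0 0 -3.5 1" --pt "0.018 -0.026 -0.002 0 0 -3.5 1" --pt "0.018 -0.026 -0.002 0 0 -3.5 1" --pt "0.018 -0.026 -0.002 0 0 -3.5 1" --pt "0.018 -0.026 -0.002 0 0 -3.5 1" --pt "0.018 -0.026 -0.002 0 0 -3.5 1"

```text
clock: 0.93
tcp_pos: [0.4365, 0.2533, 0.2108]
eef_rot: [-180.0, -0.0, 118.4]
force: [0.4, -0.1, 0.3]
finger_gap: 1.002
grasp_force: 0.0
```

>>> step_arm --pt "0.018 -0.026 -0.004 0 0 -3.5 1" --pt "0.018 -0.026 -0.004 0 0 -3.5 1" --pt "0.018 -0.026 -0.004 0 0 -3.5 1" --pt "0.018 -0.026 -0.004 0 0 -3.5 1" --pt "0.018 -0.026 -0.004 0 0 -3.5 1" --pt "0.018 -0.026 -0.004 0 0 -3.5 1" --pt "0.018 -0.026 -0.004 0 0 -3.5 1" --pt "0.018 -0.026 -0.004 0 0 -3.5 1" --pt "0.018 -0.026 -0.004 0 0 -3.5 1" --pt "0 0 0 0 0 0 1"

```text
clock: 1.77
tcp_pos: [0.5998, 0.016, 0.1739]
eef_rot: [-180.0, 0.1, 86.7]
force: [1.0, 0.1, -0.5]
finger_gap: 0.995
grasp_force: 0.0
```

>>> step_arm --pt "0.0155 -0.02 -0.01 0 0 -1.7 1" --pt "0.0155 -0.02 -0.02 0 0 -1.7 1" --pt "0 0 -0.025 0 0 0 1" --pt "0 0 -0.025 0 0 0 1" --pt "0 0 -0.012 0 0 0 1" --pt "0 0 0 0 0 0 1" --pt "0 0 0 0 0 0 1"

```text
clock: 2.35
tcp_pos: [0.6287, -0.0187, 0.0831]
eef_rot: [-179.9, -0.0, 83.7]
force: [0.5, -0.1, 0.6]
finger_gap: 0.997
grasp_force: 0.0
```

```bash
python3 - <<'E'
import cv2,numpy as np
from bench import status, viewer
a=viewer.snapshot("top")[120:260,240:400,::-1]; b=viewer.snapshot("side")[150:300,310:510,::-1]
a=cv2.resize(a,(460,402),interpolation=2);b=cv2.resize(b,(536,402),interpolation=2)
im=np.hstack([a,b]);cv2.imwrite("pics/g1.png",cv2.resize(im,None,fx=.8,fy=.8));print(status.observe()["tcp_pos"])
E
```

```text
[ 0.63038954 -0.01910036  0.08532955]
```

View pics/g1.png

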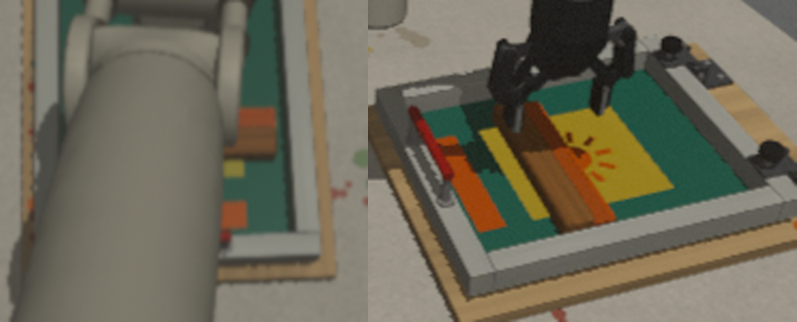

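The side crop shows the open fingers straddling the squeegee, with the tips around (515,125) and (602,105). Going down.

>>> step_arm --pt "0 -0.004 -0.015 0 0 0 1" --pt "0 0 -0.015 0 0 0 1" --pt "0 0 -0.01 0 0 0 1" --pt "0 0 -0.006 0 0 0 1" --pt "0 0 0 0 0 0 1" --pt "0 0 0 0 0 0 1"

```text
clock: 2.95
tcp_pos: [0.6296, -0.0232, 0.038]
eef_rot: [180.0, 0.0, 83.7]
force: [-0.2, 0.7, -0.1]
finger_gap: 0.999
grasp_force: 0.0
```

```bash
python3 -c "
from bench import status
s=status.observe();print(s['tcp_pos'],s['eef_rot'],s['force'])"
```

```text
[ 0.62960179 -0.02316392  0.03795288] [1.79956770e+02 2.81980790e-03 8.36556021e+01] [-0.17900901  0.66774197 -0.13526768]
```

>>> step_arm --pt "0.001 0 -0.003 0 0 0 1" --pt "0 0 -0.003 0 0 0 1" --pt "0 0 0 0 0 0 0.5" --pt "0 0 0 0 0 0 0.3" --pt "0 0 0 0 0 0 0" --pt "0 0 0 0 0 0 0" --pt "0 0 0 0 0 0 0" --pt "0 0 0 0 0 0 0" --pt "0 0 0 0 0 0 0" --pt "0 0 0 0 0 0 0"

```text
clock: 3.78
tcp_pos: [0.6307, -0.0234, 0.0319]
eef_rot: [179.9, 0.0, 83.6]
force: [-0.3, 0.8, 5.4]
finger_gap: 0.635
grasp_force: 64.6
```

>>> step_arm --pt "0 0 0.004 0 0 0 0" --pt "0 0 0.008 0 0 0 0" --pt "0 0 0.012 0 0 0 0" --pt "0 0 0.018 0 0 0 0" --pt "0 0 0.02 0 0 0 0" --pt "0 0 0.025 0 0 0 0" --pt "0 0 0.03 0 0 0 0" --pt "0 0 0.02 0 0 0 0" --pt "0 0 0.01 0 0 0 0" --pt "0 0 0 0 0 0 0"

```text
clock: 4.62
tcp_pos: [0.6319, -0.0236, 0.182]
eef_rot: [179.7, 0.0, 83.6]
force: [-0.2, -0.9, -1.7]
finger_gap: 0.635
grasp_force: 63.7
```

```bash
python3 - <<'E'
import cv2,numpy as np
from bench import status, viewer
b=viewer.snapshot("side")[:,:,::-1]
b=b[60:460,300:620]; b=cv2.resize(b,None,fx=1.5,fy=1.5,interpolation=2);cv2.imwrite("pics/g2.png",b);print(status.observe()["tcp_pos"])
E
```

```text
[ 0.63067031 -0.02332557  0.17936268]
```

View pics/g2.png

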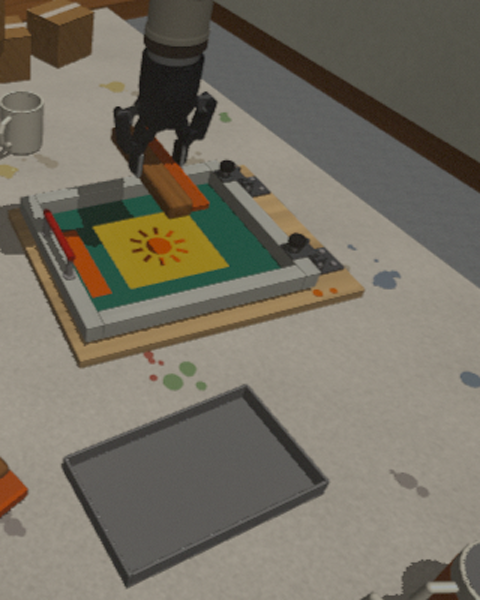

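The squeegee is held level and clear of the mesh. The tray's rim corners are at crop (64,460), (246,387), (327,481) and (130,575), so I recompute its centre.

```bash
python3 - <<'E'
from h import *
for z in(.028,):
  P=np.array([bp("side",p,z,(300,60),1.5) for p in[(64,460),(246,387),(327,481),(130,575)]]);print(P.round(4),P.mean(0))
E
```

```text
[[ 0.3661 -0.2933  0.028 ]
 [ 0.6214 -0.2928  0.028 ]
 [ 0.6237 -0.4354  0.028 ]
 [ 0.3694 -0.4367  0.028 ]] [ 0.49514918 -0.36457958  0.028     ]
```

>>> step_arm --pt "-0.004 -0.012 0 0 0 -3 0" --pt "-0.009 -0.022 0 0 0 -5.5 0" --pt "-0.009 -0.023 0 0 0 -5.5 0" --pt "-0.009 -0.023 0 0 0 -5.5 0" --pt "-0.009 -0.023 0 0 0 -5.5 0" --pt "-0.009 -0.023 0 0 0 -5.5 0" --pt "-0.009 -0.023 0 0 0 -5.5 0" --pt "-0.009 -0.023 0 0 0 -5.5 0" --pt "-0.009 -0.023 0 0 0 -5.5 0" --pt "-0.009 -0.023 0 0 0 -5.5 0"

```text
clock: 5.5
tcp_pos: [0.5433, -0.2414, 0.1755]
eef_rot: [-179.8, 0.1, 30.9]
force: [0.2, -0.1, -2.3]
finger_gap: 0.633
grasp_force: 63.7
```

>>> step_arm --pt "-0.009 -0.023 0 0 0 -5.5 0" --pt "-0.009 -0.023 0 0 0 -5.5 0" --pt "-0.009 -0.023 0 0 0 -5.5 0" --pt "-0.009 -0.023 0 0 0 -5.5 0" --pt "-0.009 -0.023 0 0 0 -5.5 0" --pt "-0.006 -0.01 0 0 0 -3.5 0" --pt "0 0 0 0 0 0 0" --pt "0 0 0 0 0 0 0"

```text
clock: 6.17
tcp_pos: [0.4931, -0.3656, 0.1759]
eef_rot: [-179.8, 0.1, 0.1]
force: [-0.4, -0.6, -3.1]
finger_gap: 0.636
grasp_force: 63.8
```

>>> step_arm --pt "0.001 0.005 -0.02 0 0 0 0" --pt "0 0 -0.03 0 0 0 0" --pt "0 0 -0.03 0 0 0 0" --pt "0 0 -0.03 0 0 0 0" --pt "0 0 -0.02 0 0 0 0" --pt "0 0 -0.014 0 0 0 0" --pt "0 0 -0.008 0 0 0 0" --pt "0 0 -0.004 0 0 0 0" --pt "0 0 0 0 0 0 0" --pt "0 0 0 0 0 0 0"

```text
clock: 7.0
tcp_pos: [0.4961, -0.3619, 0.0236]
eef_rot: [179.9, -0.1, 0.2]
force: [-0.3, -0.4, -2.2]
finger_gap: 0.636
grasp_force: 63.7
```

>>> step_arm --pt "0 0 -0.004 0 0 0 0" --pt "0 0 -0.003 0 0 0 0" --pt "0 0 -0.003 0 0 0 0" --pt "0 0 0 0 0 0 0" --pt "0 0 0 0 0 0 0"

```text
clock: 7.42
tcp_pos: [0.495, -0.3611, 0.0121]
eef_rot: [-180.0, 0.0, 0.1]
force: [-0.3, -0.1, -2.1]
finger_gap: 0.64
grasp_force: 63.8
```

>>> step_arm --pt "0 0 -0.001 0 0 0 0" --pt "0 0 -0.001 0 0 0 0" --pt "0 0 -0.001 0 0 0 0" --pt "0 0 0 0 0 0 0" --pt "0 0 0 0 0 0 0"

```text
clock: 7.83
tcp_pos: [0.4952, -0.3612, 0.0092]
eef_rot: [-180.0, 0.0, 0.1]
force: [-0.2, -0.7, -2.6]
finger_gap: 0.639
grasp_force: 63.8
```

>>> step_arm --pt "0 0 -0.001 0 0 0 0" --pt "0 0 0 0 0 0 0" --pt "0 0 0 0 0 0 0"

```text
clock: 8.08
tcp_pos: [0.4953, -0.3613, 0.0084]
eef_rot: [180.0, -0.0, 0.1]
force: [-0.5, -0.7, -1.5]
finger_gap: 0.636
grasp_force: 63.8
```

>>> step_arm --pt "0 0 -0.001 0 0 0 0" --pt "0 0 0 0 0 0 0" --pt "0 0 0 0 0 0 0"

```text
clock: 8.33
tcp_pos: [0.4953, -0.3614, 0.0084]
eef_rot: [180.0, 0.0, 0.1]
force: [-2.9, 2.8, 5.2]
finger_gap: 0.642
grasp_force: 64.8
```

Contact is felt, so I let go gently.

>>> step_arm --pt "0 0 0 0 0 0 0.64" --pt "0 0 0 0 0 0 0.66" --pt "0 0 0 0 0 0 0.7" --pt "0 0 0 0 0 0 0.75" --pt "0 0 0 0 0 0 0.85" --pt "0 0 0 0 0 0 0.85" --pt "0 0 0.005 0 0 0 0.85" --pt "0 0 0.015 0 0 0 0.85" --pt "0 0 0.025 0 0 0 0.85" --pt "0 0 0.03 0 0 0 0.85"

```text
clock: 9.17
tcp_pos: [0.4941, -0.36, 0.0815]
eef_rot: [-179.8, 0.2, 0.1]
force: [-0.4, 0.3, -1.2]
finger_gap: 0.853
grasp_force: 0.0
```

>>> step_arm --pt "0 0 0.03 0 0 0 0.85" --pt "0 0 0.03 0 0 0 0.85" --pt "0 0 0.03 0 0 0 0.85" --pt "0 0 0.03 0 0 0 0.85" --pt "0 0.02 0.01 0 0 5.5 0.85" --pt "0 0.03 0 0 0 6 0.85" --pt "0 0.03 0 0 0 6 0.85" --pt "0 0.03 0 0 0 6 0.85" --pt "0 0.03 0 0 0 6 0.85" --pt "0 0.03 0 0 0 6 0.85"

```text
clock: 10.0
tcp_pos: [0.495, -0.1899, 0.2127]
eef_rot: [180.0, -0.0, 35.9]
force: [0.1, 0.2, 0.3]
finger_gap: 0.847
grasp_force: 0.0
```

```bash
python3 - <<'E'
import cv2,numpy as np
from bench import status, viewer
b=viewer.snapshot("side")[:,:,::-1]
b=b[130:460,250:620]; b=cv2.resize(b,None,fx=1.8,fy=1.8,interpolation=2);cv2.imwrite("pics/g3.png",b);print(status.observe()["tcp_pos"],status.observe()["eef_rot"])
E
```

```text
[ 0.49496363 -0.1847786   0.21247833] [-1.79813519e+02 -1.26246947e-01  3.63957838e+01]
```

View pics/g3.png

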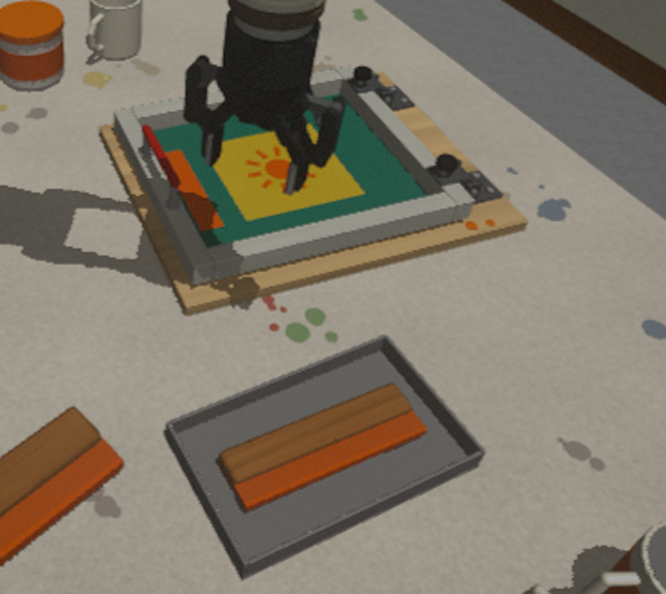

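The squeegee lies flat in the tray, clear of the walls, and the screen is still down. Next, the handle.

>>> step_arm --pt "0.0005 0.0235 0 0 0 5.9 0.6" --pt "0.0005 0.0235 0 0 0 5.9 0.6" --pt "0.0005 0.0235 0 0 0 5.9 0.6" --pt "0.0005 0.0235 0 0 0 5.9 0.6" --pt "0.0005 0.0235 0 0 0 5.9 0.6" --pt "0.0005 0.0235 0 0 0 5.9 0.6" --pt "0.0005 0.0235 0 0 0 5.9 0.6" --pt "0.0005 0.0235 0 0 0 5.9 0.6" --pt "0 0 -0.03 0 0 0 0.6" --pt "0 0 -0.03 0 0 0 0.6"

```text
clock: 10.88
tcp_pos: [0.5012, -0.0025, 0.1542]
eef_rot: [179.6, 0.0, 83.0]
force: [-0.4, -0.5, -0.3]
finger_gap: 0.599
grasp_force: 0.0
```

>>> step_arm --pt "0 0 -0.02 0 0 0 0.6" --pt "0 0 -0.01 0 0 0 0.6" --pt "0 0 0 0 0 0 0.6" --pt "0 0 0 0 0 0 0.6"

```text
clock: 11.22
tcp_pos: [0.4996, -0.0035, 0.123]
eef_rot: [180.0, 0.0, 82.8]
force: [0.7, -0.3, 0.5]
finger_gap: 0.601
grasp_force: 0.0
```

```bash
python3 - <<'E'
import cv2,numpy as np
from bench import status, viewer
b=viewer.snapshot("side")[:,:,::-1]
b=b[130:310,270:510]; b=cv2.resize(b,None,fx=3,fy=3,interpolation=2);cv2.imwrite("pics/g4.png",b);print(status.observe()["tcp_pos"],status.observe()["eef_rot"])
E
```

```text
[ 0.50030631 -0.00368963  0.12383885] [1.79862176e+02 1.80057117e-02 8.28189776e+01]
```

View pics/g4.png

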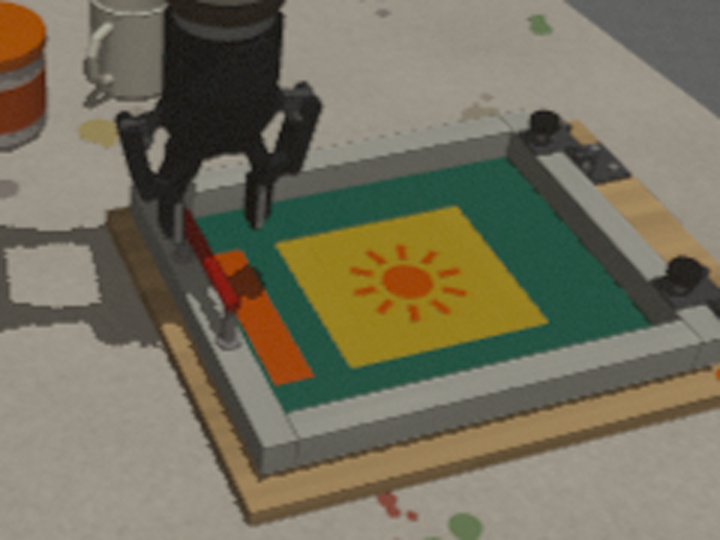

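The fingers straddle the red grip, with tips at (172,235) and (260,222). Going down and closing.

>>> step_arm --pt "0 0.006 -0.012 0 0 1 0.6" --pt "0 0 -0.014 0 0 0 0.6" --pt "0 0 -0.012 0 0 0 0.6" --pt "0 0 -0.01 0 0 0 0.6" --pt "0 0 0 0 0 0 0.6" --pt "0 0 0 0 0 0 0.4" --pt "0 0 0 0 0 0 0.25" --pt "0 0 0 0 0 0 0.18" --pt "0 0 0 0 0 0 0.1" --pt "0 0 0 0 0 0 0"

```text
clock: 12.1
tcp_pos: [0.4991, 0.0026, 0.0755]
eef_rot: [-180.0, 0.0, 83.9]
force: [-5.7, 0.3, 7.6]
finger_gap: 0.118
grasp_force: 58.5
```

>>> step_arm --pt "0 0 0 0 0 0 0" --pt "0 0 0 0 0 0 0" --pt "0 0 0 0 0 0 0" --pt "0 0 0 0 0 0 0" --pt "0 0 0 0 0 0 0"

```text
clock: 12.52
tcp_pos: [0.4991, 0.0026, 0.0755]
eef_rot: [-180.0, 0.0, 83.9]
force: [-3.9, 1.1, 8.3]
finger_gap: 0.113
grasp_force: 58.6
```

>>> step_arm --pt "0.001 0 0.004 0 0 0 0" --pt "0.001 0 0.007 0 0 0 0" --pt "0.0015 0 0.0078 0 0 0 0" --pt "0.0015 -0.001 0.008 0 0 0 0" --pt "0.002 0 0.008 0 0 0 0" --pt "0.002 0 0.008 0 0 0 0" --pt "0.0025 0 0.0078 0 0 0 0" --pt "0.0025 -0.001 0.0078 0 0 0 0" --pt "0 0 0 0 0 0 0"

```text
clock: 13.27
tcp_pos: [0.512, 0.0012, 0.134]
eef_rot: [-179.8, -0.0, 83.9]
force: [-8.4, 0.4, -2.8]
finger_gap: 0.111
grasp_force: 58.7
```

>>> step_arm --pt "0.0022 0 0.0072 0 0 0 0" --pt "0.0024 0 0.0076 0 0 0 0" --pt "0.0026 0 0.0076 0 0 0 0" --pt "0.0028 -0.001 0.0075 0 0 0 0" --pt "0.003 0 0.0075 0 0 0 0" --pt "0.0032 -0.001 0.0073 0 0 0 0" --pt "0.0034 0 0.0073 0 0 0 0" --pt "0.0035 -0.001 0.0072 0 0 0 0" --pt "0.0029 0 0.0048 0 0 0 0" --pt "0 0 0 0 0 0 0"

```text
clock: 14.1
tcp_pos: [0.5383, -0.0016, 0.1983]
eef_rot: [-179.8, -0.0, 83.9]
force: [-9.9, 0.9, -0.6]
finger_gap: 0.115
grasp_force: 59.0
```

>>> step_arm --pt "0.0032 0 0.006 0 0 0 0" --pt "0.0036 -0.001 0.0062 0 0 0 0" --pt "0.0037 0 0.0062 0 0 0 0" --pt "0.0039 -0.001 0.0062 0 0 0 0" --pt "0.004 0 0.0061 0 0 0 0" --pt "0.0041 -0.001 0.006 0 0 0 0" --pt "0.0042 0 0.006 0 0 0 0" --pt "0.0042 -0.001 0.0059 0 0 0 0" --pt "0.0037 0 0.0055 0 0 0 0" --pt "0 0 0 0 0 0 0"

```text
clock: 14.93
tcp_pos: [0.573, -0.0054, 0.2531]
eef_rot: [-179.9, -0.1, 83.9]
force: [-11.2, 1.6, 0.7]
finger_gap: 0.117
grasp_force: 58.8
```

```bash
python3 - <<'E'
import cv2,numpy as np
from bench import status, viewer
b=viewer.snapshot("side")[:,:,::-1]
b=b[40:310,270:560]; b=cv2.resize(b,None,fx=2.2,fy=2.2,interpolation=2);cv2.imwrite("pics/g5.png",b);s=status.observe();print(s["tcp_pos"],s["force"],s["moment"])
E
```

```text
[ 0.57256141 -0.00538691  0.25258207] [-10.96278561   1.42852449   1.50302456] [ 0.23586708  2.10593889 -0.06029366]
```

View pics/g5.png

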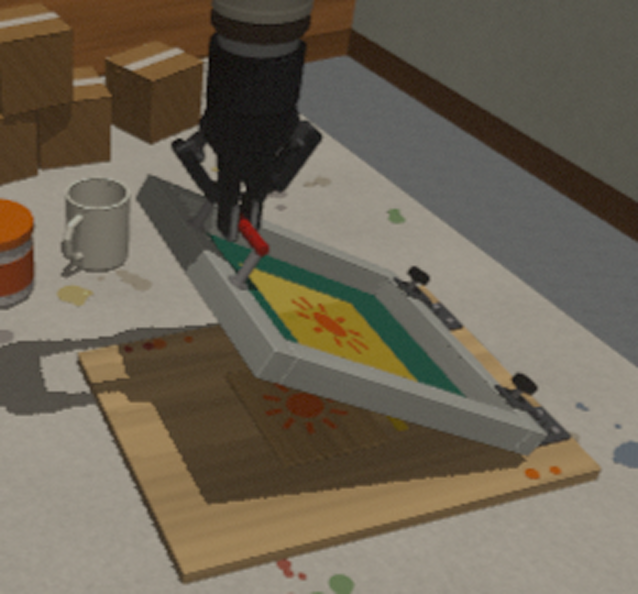

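The screen is at about 30°, firmly held, and the plaque is undisturbed on the board. Continuing to 40°.

>>> step_arm --pt "0.0042 0 0.0052 0 0 0 0" --pt "0.0045 -0.001 0.0052 0 0 0 0" --pt "0.0046 0 0.0052 0 0 0 0" --pt "0.0047 -0.001 0.0051 0 0 0 0" --pt "0.0048 0 0.0051 0 0 0 0" --pt "0.0049 -0.001 0.005 0 0 0 0" --pt "0.005 0 0.005 0 0 0 0" --pt "0.0051 -0.001 0.005 0 0 0 0" --pt "0.0052 0 0.005 0 0 0 0" --pt "0 0 0 0 0 0 0"

```text
clock: 15.82
tcp_pos: [0.6163, -0.0101, 0.3011]
eef_rot: [-180.0, 0.0, 83.9]
force: [-13.8, -0.6, 8.8]
finger_gap: 0.113
grasp_force: 59.5
```

>>> step_arm --pt "0 0 0 0 0 0 0" --pt "0 0 0 0 0 0 0" --pt "0 0 0 0 0 0 0"

```text
clock: 16.07
tcp_pos: [0.6153, -0.01, 0.3001]
eef_rot: [-179.9, 0.0, 83.9]
force: [-13.8, -0.7, 8.5]
finger_gap: 0.116
grasp_force: 59.6
```

```bash
python3 - <<'E'
import cv2,numpy as np
from bench import status, viewer
for n,sl in(("side",np.s_[20:310,250:570]),("top",np.s_[60:300,130:530])):
    b=viewer.snapshot(n)[:,:,::-1][sl]; cv2.imwrite(f"pics/f_{n}.png",cv2.resize(b,None,fx=2,fy=2,interpolation=2))
s=status.observe();p=s["tcp_pos"];print(p,s["force"],s["grasp_force"])
h=np.array([.4991,.0026])+.3675*np.array([.994,-.109])
u=(p[:2]-h)@np.array([.994,-.109]); print("angle",np.degrees(np.arctan2(p[2]+.019-.041,-u))-8.206, np.hypot(u,p[2]-.022))
E
```

```text
[ 0.61526462 -0.01002369  0.30012797] [-14.2407006   -0.4245066    8.47280704] 59.56320405006409
angle 39.77144399925599 0.3743908399361021
```

View pics/f_side.png

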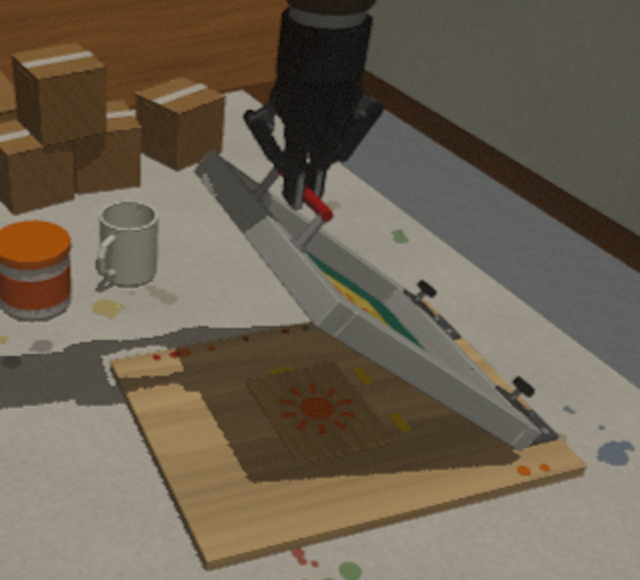

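```bash
python3 - <<'E'
from h import *
import cv2
c=viewer.get_calibration("side");R=np.array(c["R"]);t=np.array(c["t"]);K=np.array(c["intrinsics"])
ex=np.array([.994,-.109,0]);ey=np.array([.109,.994,0]);h=np.array([.4991,.0026,.041])+.3675*ex
for a in(0,37,40,43):
  th=np.radians(a)
  for v in(-.15,.15):
   o=[]
   for w in(-.015,.015):
    u=-.380
    X=h+ex*(u*np.cos(th)+w*np.sin(th))+ey*v+np.array([0,0,w*np.cos(th)-u*np.sin(th)])
    p=K@(R@X+t);p=p[:2]/p[2];o.append(((p-[250,20])*2).round().tolist())
   print(a,v,o)
E
```

```text
0 -0.15 [[213.0, 537.0], [215.0, 517.0]]
0 0.15 [[125.0, 361.0], [125.0, 341.0]]
37 -0.15 [[303.0, 340.0], [326.0, 314.0]]
37 0.15 [[183.0, 181.0], [200.0, 158.0]]
40 -0.15 [[318.0, 323.0], [343.0, 296.0]]
40 0.15 [[194.0, 166.0], [212.0, 144.0]]
43 -0.15 [[334.0, 305.0], [360.0, 279.0]]
43 0.15 [[206.0, 151.0], [225.0, 129.0]]
```

The final picture shows the frame corners at (320,327) and (208,152), which match the model at about 39.5 to 40°. The tub, mug and plaque are undisturbed and the grip is firm, so I hand it in.

```bash
python3 -c "
from bench import sign_off
print(sign_off())"
```

```text
the job is handed in; nothing more can be done
None
```

The squeegee lies flat in the grey tray, and the arm is holding the screen by its red handle at about 40° (39.5 to 40° measured); the plaque, ink tub and mug look undisturbed in the last picture, and the job is handed in.

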